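Close up the loaded extraction bay

ROBOT

A 6-joint arm with a two-finger parallel gripper is mounted at the origin on the work surface. World frame = base frame: x ahead of the robot, y to its left, z up, the work surface at z = 0. Lengths are in m, angles in rad, forces in N, time in s.
With the tool pointing down it reaches from about 0.275 to 0.85 m from the base axis. Payload 19 kg.
Tool frame: the origin (TCP) lies at the very end of the fingers, on their centre line; the grasp point (between the pads) lies 19 mm behind it; y points along the fingers, x is the direction in which the jaws open and shut, and the axes are right-handed (so a half turn about y gives the same grasp; the last joint's range is limited). The gripper opens to 85 mm and grips with 20 to 120 N. Pads are 22 mm wide; open, the fingers measure 114 mm over their backs; the gripper's body (76 mm by 85 mm) begins 54 mm behind the grasp point. The pads swing forward as they close: fully open they stand 13 mm farther back than shut.
Start: joints at [1.106, 0.15, 1.437, -0, 1.554, -0.134], TCP at [0.187, 0.544, 0.231] pointing down, gripper open.
Joint ranges: [-2.8, 2.8], [-0.68, 2.1], [0.12, 2.68], [-1.39, 4.53], [0.16, 2.79], [-2.81, 2.81]. Speed limits (rad/s): [1.89, 1.89, 2.22, 3.01, 3.01, 3.01].

INTERFACE

Orientations are given as a unit quaternion [x, y, z, w].
In Python, from rig import env gives the robot as it stands.
- The arm moves only by the tool drive_tool, never from a script. Its argument "steps" is a list of rows, each a list of 2 entries, a list of its own where there are three numbers: the shift along the tool's x, y, z in m, then the turn about the tool's y in rad. In form: [[[tx, ty, tz], turn], ...]. A call has 1 to 5 rows; each row is the pose to reach, as a shift and turn from the pose commanded when the call began, along the tool's axes at that moment; what a row does not reach only later rows make up. A row lasts 1/8 s, in which the tool goes at most 62.5 mm and 10.7 degrees, less where a joint would pass 70% of its speed; a pose out of reach is approached as far as the arm can. A call with a gripper value outside its range is refused whole. "hand" is the closure, from -1 (fully open) to 1 (shut), set as the call begins (left out, the last holds). The fingers move at their own pace and stop on an object; "force" is the grip in N (left out, the last holds). Time passes only in rows, so rows that repeat a pose let the fingers close. It gives the time, the measured TCP pose, the force and the opening at its end, in the units of the state.
- env.get_state(): the state, without advancing time (a new reading comes with each control period).
- env.capture(name): name is "scene" or "side" or "wrist"; returns the picture (384x512x3 uint8, blue, green, red); there is no depth.
- env.calibration(name): a dict with "mtx" (3x3 intrinsics, pixels), "world_from_camera" (4x4, takes a point from camera to world coordinates); the wrist camera has in their place "mount" (4x4, takes a point from camera to tool coordinates, whose origin is the TCP and whose axes are the tool frame's). Camera axes: x right, y down, z forward; pixel columns grow to the right and rows downward; lengths in m; the calibration is good to about 2 mm. A picture is of the moment at which its call begins: read the wrist's pose just before it. calibration takes no time and is no camera call.
- env.sign_off(): hands the job in, once; it reports no verdict.
The state is a dict: "t": time; "qpos": joint angles; "joint_velocities": joint speeds; "joint_torque": joint torques, N m; "eef_pos": TCP position; "eef_rot": TCP orientation; "force": force on the tool from outside, world axes, zero at the start; "moment": the same for the moment, N m; "finger_gap": opening from 0.0 (shut) to 1.0 (fully open).
Only numpy, scipy, OpenCV 4.12 (cv2) and the standard library are available. Lean on these libraries where they do the work, as an engineer would, in place of code of your own. Each camera call takes 0.05 s, during which the arm holds its last target. There are 200 camera calls.

TASK

One beaker carriage of the extraction unit has been left sticking out: with the fingertips, gently push it fully home into its bay so that its beaker stays standing. Then push the black lock slide on the deck above that same bay all the way back, away from the front. Do not grip, lift or touch the beaker, and leave the other carriage, the other slide and everything standing around where they are.

Things in the scene. Friction and masses are not known exactly. Their poses are not given: they have to be found in the camera images.
- unit: Grey and white fixed lab unit, housing 260 deep (x), 340 wide (y), 150 high, two bays (centres y = +80, -80 mm); white control column 78 wide, 190 high on its +y side. Origin: centre of the housing's underside, on the table; x to the back, y left, z up. Front face x = -130, deck z = 150. Glass stubs 62 high on the deck from x = 65 back. Turned up to 0.15 rad.
- loaded (a joint): How far the loaded carriage (the one left out) sticks out, in m: 0 = fully home against its stop, about 0.05 to 0.085 at the start, 0.1 at most. It runs along the unit's x axis and needs about 2 to 4 N to push; it stays where it is left.
- loaded_front (a point): Middle of the top edge of the loaded carriage's steel front panel, on its outer (robot-side) face; it moves with the carriage. The panel is upright, 138 wide (unit's y), 14 thick, its top edge 122 above the table and its lower edge 22 above it. Home, its outer face stands 18 mm in front of the housing's front face. Which bay (left or right) it belongs to varies.
- parked (a joint): How far the other carriage, of the same shape, sticks out, in m: it is home (0) and stays so.
- beaker: Open glass beaker, 64 across and 80 high, about 0.1 kg, standing loose on the loaded carriage, its foot 30 above the table and its centre 45 to 105 mm behind the panel's outer face. Origin: centre of its underside, z up.
- slide_left (a joint): Travel of the left (+y) lock slide in m: 0 = forward, 0.05 = pushed all the way back, against its stop. Starts at 0 to 0.008. About 1.5 to 3 N moves it; it stays where it is left.
- slide_left_top (a point): Top centre of the left lock slide's grip, a black upright block 20 (unit's x) by 26 (y) by 36 high whose foot is 2 above the deck (top 188 above the table). At 0 its centre is 35 mm behind the unit's front face, at unit y = +80 mm. It moves along the unit's +x.
- slide_right (a joint): Travel of the right (-y) lock slide, as for the left one.
- slide_right_top (a point): Top centre of the right lock slide's grip, same shape, at unit y = -80 mm.
- deck_jar: Amber jar, 38 across and 45 high, standing loose on the deck midway between the slides; origin at the centre of its underside. Leave alone.
- weigh_dish: White ceramic weighing disc, 44 across and 30 high, loose on the table in front of the unit; origin at its underside. Leave alone.
- amber: Amber reagent bottle, 68 across and 160 high, loose on the table to the right of the unit; origin at its underside. Leave alone.
- spare: White ceramic cup, 68 across and 75 high, loose on the table to the left; origin at its underside. Leave alone.
- squeeze: White plastic bottle, 60 across and 150 high, loose on the table to the right; origin at its underside. Leave alone.
- spatula: Steel lab spoon, 170 long, lying on the table to the right near the robot. Leave alone.
Not all that is in view belongs to the job. What is shaped like the beaker but orange or red is not meant.

How it is judged:
On the way, in this order (a step that is already met when the one before it is completed fails the run):
1. the loaded carriage is fully home (within 4 mm), its slide not yet pushed (value of joint loaded below 0.004 m and value of joint each of slide_left, slide_right below 0.025 m), for 0.2 s.
2. the lock slide of the same bay is fully back (within 4 mm) (((y of loaded_front in the frame of unit above 0 m and value of joint slide_left above 0.046 m) or (y of loaded_front in the frame of unit below 0 m and value of joint slide_right above 0.046 m))), for 0.2 s.
At the end, for the whole second after the job is handed in: The loaded carriage is within 4 mm of fully home, the slide of its bay within 4 mm of fully back, the other slide and carriage as they were (within 10 and 4 mm), and the beaker stands upright and at rest on the carriage (value of joint each of loaded, parked below 0.004 m and ((y of loaded_front in the frame of unit above 0 m and value of joint slide_left above 0.046 m and value of joint slide_right below 0.018 m) or (y of loaded_front in the frame of unit below 0 m and value of joint slide_right above 0.046 m and value of joint slide_left below 0.018 m)) and angle between beaker's own z axis and vertical below 0.15 rad and height (world z) of beaker between 0.026 and 0.035 m and horizontal distance between beaker and loaded_front below 0.13 m and linear speed of beaker below 0.02 m/s); the robot touches nothing.
It fails at once if the unit or the carriage is pushed with the arm or the gripper's body (over 8 N) instead of the fingers (contact force between any of unit, loaded and the arm above 8 N).
It fails at once if the beaker is tipped, lifted or touched by the robot (angle between beaker's own z axis and vertical above 0.35 rad or height (world z) of beaker above 0.055 m or contact force between beaker and the arm above 0.5 N or contact force between beaker and the fingers above 0.5 N).
It fails at once if the carriage is slammed (faster than 0.35 m/s) or pulled out further (velocity of joint loaded below -0.35 m/s or value of joint loaded above 0.096 m).
It fails at once if the slide of the other bay is pushed beyond 18 mm, or the other carriage pulled out by more than 10 mm (value of joint parked above 0.01 m or (y of loaded_front in the frame of unit above 0 m and value of joint slide_right above 0.018 m) or (y of loaded_front in the frame of unit below 0 m and value of joint slide_left above 0.018 m)).
It fails at once if a bystander is moved by more than 30 mm (jar on the deck: 20 mm) (distance of deck_jar from where it was at the start of the episode above 0.02 m or distance of any of weigh_dish, amber, spare, squeeze, spatula from where it was at the start of the episode above 0.03 m).
It also fails if it takes over 48 s, if anything falls off the work surface, if the arm or the gripper's body presses on something with over 40 N, if the wrist force passes 120 N, or if a joint passes its speed limit or range.

## Working session

There is one attempt and no reset: what is moved stays moved. The work goes in short steps, Python scripts to look and compute and a tool call to move; the robot and the scene stay as the last step left them, time stands still between calls to the robot, and variables do not carry over. Pictures are saved under pics/ and viewed, about 8 in all and at most 12, crops included, and the job is handed in when it is done.

Besides the shell and the picture viewer there is one more tool, called after "Call:" by a JSON object that holds its "fn" and its "kwargs". drive_tool: Moves the arm, as the interface text tells. Its arguments: {"type":"object","properties":{"steps":{"type":"array"},"hand":{"type":"number"},"force":{"type":"number"}},"required":["steps"]}

```bash
mkdir -p pics
python3 - <<'E'
from rig import env
import cv2,numpy as np
s=env.get_state();print({k:np.round(v,3).tolist() for k,v in s.items()})
for n in("scene","side"):
    im=env.capture(n);cv2.imwrite(f"pics/{n}0.png",im)
    c=env.calibration(n);print(n,np.round(c["mtx"],1).tolist(),np.round(c["world_from_camera"],4).tolist())
a=cv2.imread("pics/scene0.png");cv2.imwrite("pics/scene0b.png",cv2.resize(a,(800,600)))
a=cv2.imread("pics/side0.png");cv2.imwrite("pics/side0b.png",cv2.resize(a,(800,600)))
print(np.round(env.calibration("wrist")["mount"],3).tolist())
E
```

```text
{'t': 0.0, 'qpos': [1.106, 0.151, 1.438, -0.0, 1.554, -0.134], 'joint_velocities': [-0.0, 0.0, -0.001, -0.0, -0.0, -0.001], 'joint_torque': [0.0, -71.306, -57.088, -0.0, 0.009, 0.0], 'eef_pos': [0.187, 0.544, 0.231], 'eef_rot': [0.576, 0.41, -0.411, -0.575], 'force': [0.594, 0.003, 0.024], 'moment': [0.018, -0.013, 0.07], 'finger_gap': 1.002}
scene [[415.6, 0.0, 255.7], [0.0, 415.6, 192.2], [0.0, 0.0, 1.0]] [[-0.3691, 0.7015, -0.6096, 1.2943], [0.9293, 0.2861, -0.2334, 0.3118], [0.0107, -0.6527, -0.7576, 1.1251], [0.0, 0.0, 0.0, 1.0]]
side [[391.4, 0.0, 251.6], [0.0, 391.4, 193.5], [0.0, 0.0, 1.0]] [[0.8581, -0.3544, 0.3715, 0.0986], [-0.5132, -0.6136, 0.6001, -0.6175], [0.0153, -0.7056, -0.7084, 0.8982], [0.0, 0.0, 0.0, 1.0]]
[[1.0, -0.001, -0.0, 0.0], [0.0, -0.294, 0.956, -0.142], [-0.001, -0.956, -0.294, 0.075], [0.0, 0.0, 0.0, 1.0]]
```

View pics/scene0b.png

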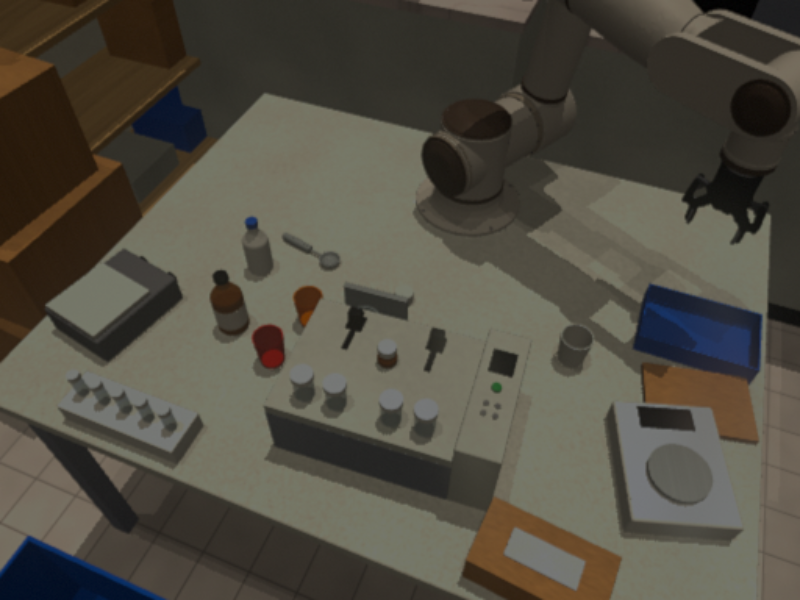

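View pics/side0b.png

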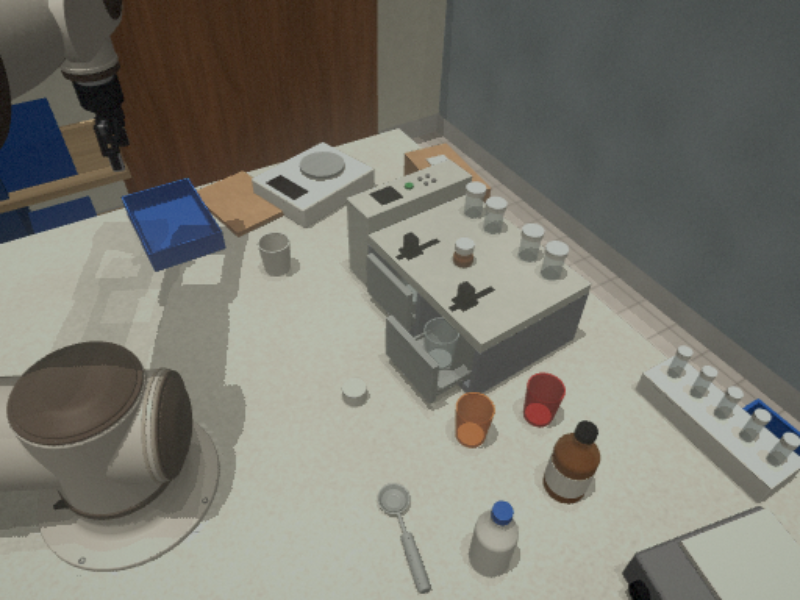

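The side view shows the right (-y) carriage sticking out: panel near (412,357) with a clear beaker behind it at (440,342). Its slide is at (466,294). The left carriage is home, and its slide is at (411,245). The orange (474,418) and red (543,400) cups on the table are decoys. I'll take one enlarged crop to confirm and measure.

Run:
```python
import cv2
a=cv2.imread("pics/side0.png")[105:270,215:390];cv2.imwrite("pics/c1.png",cv2.resize(cv2.convertScaleAbs(a,alpha=1.4),None,fx=3.6,fy=3.6,interpolation=cv2.INTER_CUBIC))
a=cv2.imread("pics/scene0.png")[170:325,165:345];cv2.imwrite("pics/c2.png",cv2.resize(cv2.convertScaleAbs(a,alpha=1.6),None,fx=3.6,fy=3.6,interpolation=cv2.INTER_CUBIC))
```

```text
(no output)
```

View pics/c1.png

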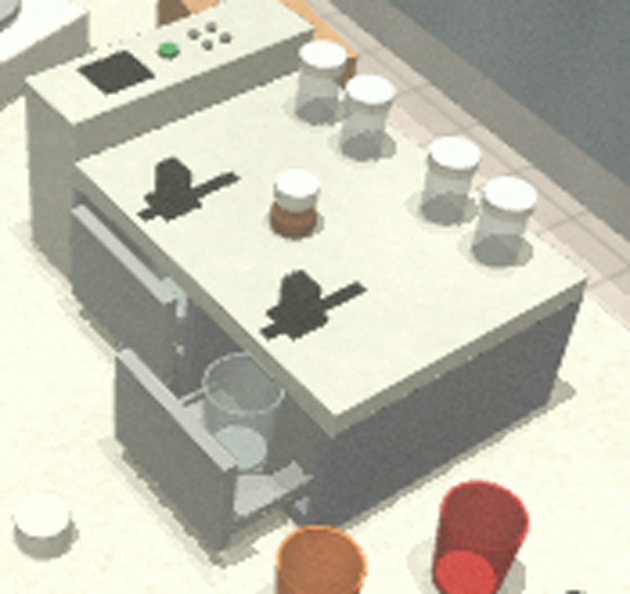

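View pics/c2.png

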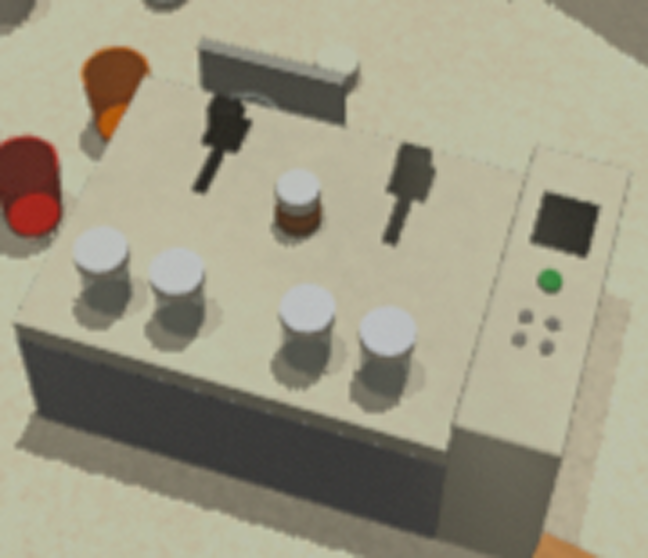

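```bash
cat > fit.py <<'E'
from rig import env
import numpy as np
from scipy.optimize import least_squares
C={n:env.calibration(n) for n in("scene","side")}
def proj(n,p):
    q=np.linalg.inv(C[n]["world_from_camera"])@np.r_[p,1];q=C[n]["mtx"]@q[:3];return q[:2]/q[2]
O={"side":(215,105),"scene":(165,170)}
obs=[("side",(333,416),(-.13,-.17,.15),0),("side",(586,278),(.13,-.17,.15),0),("side",(77,164),(-.13,.17,.15),0),
("scene",(148,75),(-.13,-.17,.15),0),("scene",(20,325),(.13,-.17,.15),0),("scene",(450,445),(.13,.17,.15),0),("scene",(523,170),(-.13,.17,.15),0),
("side",(117,357),(-.148,-.011,.122),1),("side",(222,469),(-.148,-.149,.122),1),("scene",(203,38),(-.148,-.149,.122),1)]
def w(v,p,k):
    c,s=np.cos(v[2]),np.sin(v[2]);x=p[0]-k*v[3];return np.array([v[0]+c*x-s*p[1],v[1]+s*x+c*p[1],p[2]])
def pix(n,uv):return (np.array(uv)+.5)/3.6-.5+O[n]
f=lambda v:np.concatenate([proj(n,w(v,p,k))-pix(n,uv) for n,uv,p,k in obs])
r=least_squares(f,[.7,-.05,0,.06],loss="soft_l1")
v=r.x
if __name__=="__main__":
    print(np.round(v,4));print(np.round(f(v).reshape(-1,2),1).tolist())
    for nm,p,k in[("front",(-.148,-.08,.122),1),("home",(-.148,-.08,.122),0),("slideR",(-.095,-.08,.188),0),("slideL",(-.095,.08,.188),0)]:
        print(nm,np.round(w(v,p,k),4),[np.round((proj(n,w(v,p,k))-O[n]+.5)*3.6).tolist() for n in O])
    def ray(n,uv,z):
        T=C[n]["world_from_camera"];d=T[:3,:3]@np.linalg.solve(C[n]["mtx"],np.r_[pix(n,uv),1]);o=T[:3,3];return np.round(o+d*(z-o[2])/d[2],3)
    print("dish",ray("side",(42,515),.03),"beakerrim",ray("side",(243,383),.11),"jar",ray("side",(297,187),.195),ray("scene",(298,187),.195))
    print("orange",ray("side",(320,560),.08),"spare",ray("scene",((575*.64-165)*3.6,(332*.64-170)*3.6),.075))
    print(ray("side",(300,275),.188),ray("side",(172,160),.188))
E
python3 fit.py
```

```text
[0.6799 0.0413 0.0708 0.0596]
[[-0.2, 0.6], [0.1, -0.5], [-2.5, 0.2], [-0.9, -0.1], [-1.6, -0.8], [0.4, 1.3], [2.2, 0.6], [-1.0, -0.7], [0.6, 1.0], [-0.4, 0.3]]
front [ 0.4785 -0.0532  0.122 ] [[167.0, 412.0], [274.0, 57.0]]
home [ 0.538 -0.049  0.122] [[232.0, 378.0], [252.0, 106.0]]
slideR [ 0.5908 -0.0452  0.188 ] [[295.0, 287.0], [228.0, 101.0]]
slideL [0.5795 0.1144 0.188 ] [[166.0, 172.0], [417.0, 149.0]]
dish [ 0.386 -0.028  0.03 ] beakerrim [ 0.549 -0.049  0.11 ] jar [0.653 0.04  0.195] [0.655 0.044 0.195]
orange [ 0.519 -0.194  0.08 ] spare [0.392 0.353 0.075]
[ 0.602 -0.037  0.188] [0.591 0.124 0.188]
```

```bash
cat > go.py <<'E'
import sys,numpy as np
from fit import env,v
from scipy.spatial.transform import Rotation as R
s=env.get_state();M=R.from_quat(s["eef_rot"]).as_matrix();p=np.array(s["eef_pos"])
print("t",round(s["t"],2),"p",np.round(p,4),"q",np.round(s["qpos"],3),"F",np.round(s["force"],1));print(np.round(M,3).tolist())
c,sn=np.cos(v[2]),np.sin(v[2]);ux=np.array([c,sn,0]);uy=np.array([-sn,c,0])
d=p-np.r_[v[:2],0];print("unit coords",np.round([d@ux,d@uy,p[2]],4),"ux in tool",np.round(M.T@ux,3))
for a in sys.argv[1:]:
    u=np.array(eval(a));t=np.r_[v[:2],0]+u[0]*ux+u[1]*uy+[0,0,u[2]]
    print(a,"world",np.round(t,4),"shift",np.round(M.T@(t-p),4))
for nm,tz in(("z=-ux",-ux),("z=+ux",ux),("x=ux",np.cross(ux,[0,0,-1]) if 0 else np.cross(ux,[0,0,-1])),("x=-ux",np.cross(-ux,[0,0,-1]))):
    zl=M.T@tz;print(nm,"turn",round(np.arctan2(zl[0],zl[2]),3))
E
python3 go.py "(-.25,-.08,.2)" "(-.25,-.08,.1)"
```

```text
t 0.1 p [0.1867 0.5436 0.2308] q [ 1.106  0.151  1.438  0.     1.554 -0.134] F [ 0.3  0.3 -0.8]
[[0.325, -0.0, -0.946], [0.946, -0.001, 0.325], [-0.001, -1.0, 0.0]]
unit coords [-0.4565  0.536   0.2308] ux in tool [ 0.391 -0.001 -0.92 ]
(-.25,-.08,.2) world [ 0.4362 -0.0562  0.2   ] shift [-0.4862  0.0312 -0.4308]
(-.25,-.08,.1) world [ 0.4362 -0.0562  0.1   ] shift [-0.4861  0.1312 -0.4309]
z=-ux turn -0.402
z=+ux turn 2.74
x=ux turn 1.169
x=-ux turn -1.972
```

Call:
{"fn": "drive_tool", "kwargs": {"steps": [[[-0.486, 0.03, -0.431], -0.402], [[-0.486, 0.03, -0.431], -0.402], [[-0.486, 0.03, -0.431], -0.402], [[-0.486, 0.03, -0.431], -0.402], [[-0.486, 0.03, -0.431], -0.402]], "hand": 1, "force": 40}}

```text
t: 0.72
eef_pos: [0.3039, 0.2621, 0.2172]
eef_rot: [0.482, 0.518, -0.518, -0.482]
force: [2.2, -0.2, 0.7]
finger_gap: -0.003
```

```bash
python3 go.py "(-.25,-.08,.2)"
```

```text
t 0.72 p [0.3039 0.2621 0.2172] q [ 0.519 -0.217  1.822 -0.     1.537 -1.123] F [ 2.2 -0.2  0.7]
[[-0.072, 0.0, -0.997], [0.997, -0.0, -0.072], [-0.0, -1.0, -0.0]]
unit coords [-0.3595  0.2469  0.2172] ux in tool [-0.001  0.    -1.   ]
(-.25,-.08,.2) world [ 0.4362 -0.0562  0.2   ] shift [-0.327   0.0173 -0.1091]
z=-ux turn 0.001
z=+ux turn -3.141
x=ux turn 1.572
x=-ux turn -1.57
```

Call:
{"fn": "drive_tool", "kwargs": {"steps": [[[-0.32, 0.015, -0.105], 0], [[-0.32, 0.015, -0.105], 0], [[-0.32, 0.015, -0.105], 0], [[-0.32, 0.015, -0.105], 0], [[-0.32, 0.015, -0.105], 0]]}}

```text
t: 1.35
eef_pos: [0.4221, -0.0272, 0.2035]
eef_rot: [0.482, 0.517, -0.517, -0.482]
force: [1.7, 0.3, -0.8]
finger_gap: -0.005
```

Call:
{"fn": "drive_tool", "kwargs": {"steps": [[[0, 0, 0], 0], [[0, 0, 0], 0]]}}

```text
t: 1.6
eef_pos: [0.4217, -0.0249, 0.2033]
eef_rot: [-0.482, -0.517, 0.517, 0.482]
force: [0.1, 0.4, 0.3]
finger_gap: 0.004
```

```bash
python3 go.py "(-.25,-.08,.1)"
python3 - <<'E'
from rig import env
import cv2
a=env.capture("side");cv2.imwrite("pics/s1.png",cv2.resize(cv2.convertScaleAbs(a[60:300,130:400],alpha=1.3),None,fx=2.4,fy=2.4,interpolation=cv2.INTER_CUBIC))
E
```

```text
t 1.6 p [ 0.4217 -0.0249  0.2033] q [-0.242 -0.163  1.805  0.     1.5   -1.883] F [0.1 0.4 0.3]
[[-0.07, -0.001, -0.998], [0.998, 0.0, -0.07], [0.0, -1.0, 0.001]]
unit coords [-0.2623 -0.0477  0.2033] ux in tool [ 0.    -0.001 -1.   ]
(-.25,-.08,.1) world [ 0.4362 -0.0562  0.1   ] shift [-0.0323  0.1033 -0.0124]
z=-ux turn -0.0
z=+ux turn 3.141
x=ux turn 1.57
x=-ux turn -1.571
```

View pics/s1.png

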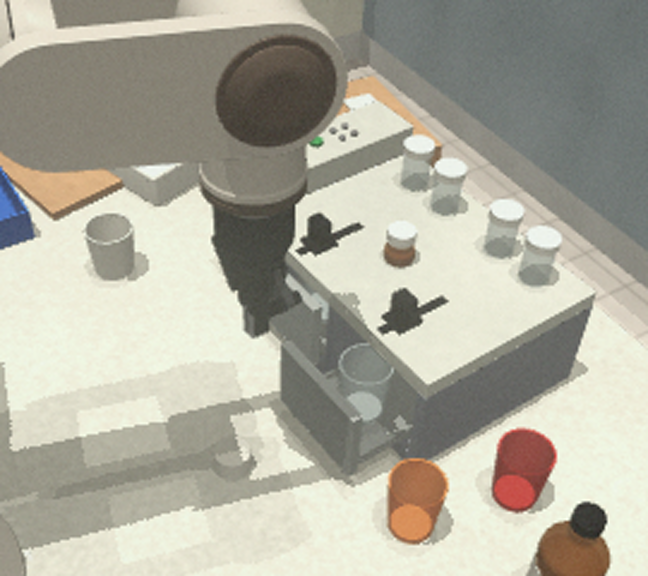

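The shut fingers hang in front of the right bay, at about (257,328), with the panel at (320,410) and the beaker behind it at (365,375). Next I lower to panel height in front of it.

Call:
{"fn": "drive_tool", "kwargs": {"steps": [[[-0.032, 0.0, -0.005], 0], [[-0.032, 0.05, -0.005], 0], [[-0.032, 0.102, -0.005], 0], [[-0.032, 0.102, -0.005], 0], [[-0.032, 0.102, -0.005], 0]]}}

```text
t: 2.28
eef_pos: [0.43, -0.056, 0.1036]
eef_rot: [0.482, 0.518, -0.518, -0.481]
force: [0.7, -0.8, 0.6]
finger_gap: -0.003
```

```bash
python3 go.py "(-.2186,-.08,.1)" "(-.159,-.08,.1)"
python3 - <<'E'
from rig import env
import cv2
a=env.capture("side");cv2.imwrite("pics/s2.png",cv2.resize(cv2.convertScaleAbs(a[130:290,180:370],alpha=1.3),None,fx=3.6,fy=3.6,interpolation=cv2.INTER_CUBIC))
E
```

```text
t 2.27 p [ 0.43   -0.056   0.1036] q [-0.308 -0.067  1.929 -0.     1.277 -1.951] F [ 0.7 -0.8  0.6]
[[-0.073, 0.002, -0.997], [0.997, -0.001, -0.073], [-0.001, -1.0, -0.002]]
unit coords [-0.2562 -0.0794  0.1036] ux in tool [-0.002  0.002 -1.   ]
(-.2186,-.08,.1) world [ 0.4675 -0.054   0.1   ] shift [-0.0007  0.0037 -0.0376]
(-.159,-.08,.1) world [ 0.527  -0.0498  0.1   ] shift [-0.0008  0.0038 -0.0972]
z=-ux turn 0.002
z=+ux turn -3.14
x=ux turn 1.573
x=-ux turn -1.569
```

View pics/s2.png

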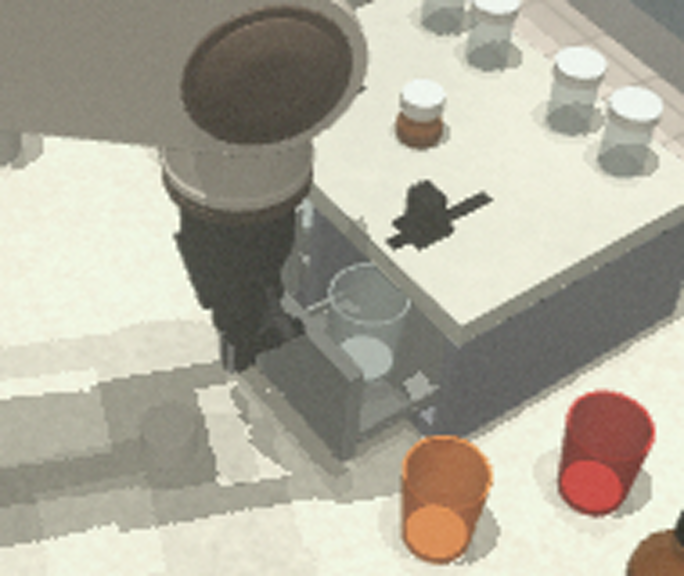

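The fingertips, around (235,365), are in front of the panel, with the gripper body above its top edge. Now the slow push.

Call:
{"fn": "drive_tool", "kwargs": {"steps": [[[0, 0.002, -0.009], 0], [[0, 0.002, -0.018], 0], [[0, 0.002, -0.027], 0], [[0, 0.002, -0.034], 0], [[0, 0.002, -0.041], 0]]}}

```text
t: 2.95
eef_pos: [0.4704, -0.0536, 0.0994]
eef_rot: [-0.482, -0.517, 0.518, 0.482]
force: [-3.0, -1.5, 1.7]
finger_gap: -0.004
```

Call:
{"fn": "drive_tool", "kwargs": {"steps": [[[0, 0, -0.007], 0], [[0, 0, -0.014], 0], [[0, 0, -0.021], 0], [[0, 0, -0.028], 0], [[0, 0, -0.035], 0]]}}

```text
t: 3.58
eef_pos: [0.5054, -0.0512, 0.0995]
eef_rot: [-0.482, -0.517, 0.518, 0.482]
force: [-2.9, -2.3, -0.8]
finger_gap: -0.005
```

```bash
python3 go.py "(-.159,-.08,.1)"
```

```text
t 3.58 p [ 0.5054 -0.0512  0.0995] q [-0.253  0.095  1.773 -0.     1.273 -1.895] F [-2.9 -2.3 -0.8]
[[-0.071, -0.0, -0.997], [0.997, -0.0, -0.071], [-0.0, -1.0, 0.0]]
unit coords [-0.1806 -0.0799  0.0995] ux in tool [-0. -0. -1.]
(-.159,-.08,.1) world [ 0.527  -0.0498  0.1   ] shift [-0.0001 -0.0005 -0.0216]
z=-ux turn 0.0
z=+ux turn -3.141
x=ux turn 1.571
x=-ux turn -1.57
```

Call:
{"fn": "drive_tool", "kwargs": {"steps": [[[0, 0, -0.005], 0], [[0, 0, -0.009], 0], [[0, 0, -0.012], 0], [[0, 0, -0.015], 0], [[0, 0, -0.017], 0]]}}

```text
t: 4.2
eef_pos: [0.5221, -0.05, 0.0996]
eef_rot: [-0.482, -0.517, 0.518, 0.482]
force: [-1.8, -2.0, -0.9]
finger_gap: -0.0
```

Call:
{"fn": "drive_tool", "kwargs": {"steps": [[[0, 0, -0.001], 0], [[0, 0, -0.002], 0], [[0, 0, -0.003], 0]]}}

```text
t: 4.58
eef_pos: [0.5249, -0.0498, 0.0996]
eef_rot: [-0.482, -0.517, 0.518, 0.482]
force: [-1.6, -2.9, -0.5]
finger_gap: -0.002
```

Call:
{"fn": "drive_tool", "kwargs": {"steps": [[[0, 0, -0.001], 0], [[0, 0, -0.002], 0]]}}

```text
t: 4.82
eef_pos: [0.527, -0.0496, 0.0996]
eef_rot: [-0.482, -0.517, 0.517, 0.482]
force: [-1.8, -1.5, 0.3]
finger_gap: -0.0
```

Call:
{"fn": "drive_tool", "kwargs": {"steps": [[[0, 0, -0.001], 0], [[0, 0, -0.002], 0]]}}

```text
t: 5.08
eef_pos: [0.529, -0.0495, 0.0996]
eef_rot: [-0.482, -0.517, 0.518, 0.482]
force: [-1.7, -3.0, -1.1]
finger_gap: -0.0
```

Call:
{"fn": "drive_tool", "kwargs": {"steps": [[[0, 0, -0.001], 0], [[0, 0, -0.002], 0]]}}

```text
t: 5.32
eef_pos: [0.5296, -0.0495, 0.0995]
eef_rot: [-0.481, -0.517, 0.518, 0.483]
force: [-23.1, -4.1, 13.7]
finger_gap: 0.004
```

Call:
{"fn": "drive_tool", "kwargs": {"steps": [[[0, 0, 0.01], 0], [[0, 0, 0.03], 0], [[0, 0, 0.05], 0], [[0, -0.05, 0.05], 0], [[0, -0.1, 0.05], 0]]}}

```text
t: 5.95
eef_pos: [0.4805, -0.0527, 0.2009]
eef_rot: [0.482, 0.518, -0.517, -0.482]
force: [0.9, -0.8, -0.3]
finger_gap: -0.003
```

```bash
python3 go.py "(-.15,-.08,.205)"
python3 - <<'E'
from rig import env
import cv2
a=env.capture("side");cv2.imwrite("pics/s3.png",cv2.resize(cv2.convertScaleAbs(a[105:270,215:390],alpha=1.4),None,fx=3.6,fy=3.6,interpolation=cv2.INTER_CUBIC))
E
```

```text
t 5.95 p [ 0.4805 -0.0527  0.2009] q [-0.269 -0.029  1.689  0.     1.482 -1.911] F [ 0.9 -0.8 -0.3]
[[-0.071, 0.0, -0.997], [0.997, 0.0, -0.071], [0.0, -1.0, -0.0]]
unit coords [-0.2055 -0.0796  0.2009] ux in tool [-0.  0. -1.]
(-.15,-.08,.205) world [ 0.536  -0.0491  0.205 ] shift [-0.0004 -0.0041 -0.0555]
z=-ux turn 0.0
z=+ux turn -3.141
x=ux turn 1.571
x=-ux turn -1.57
```

View pics/s3.png

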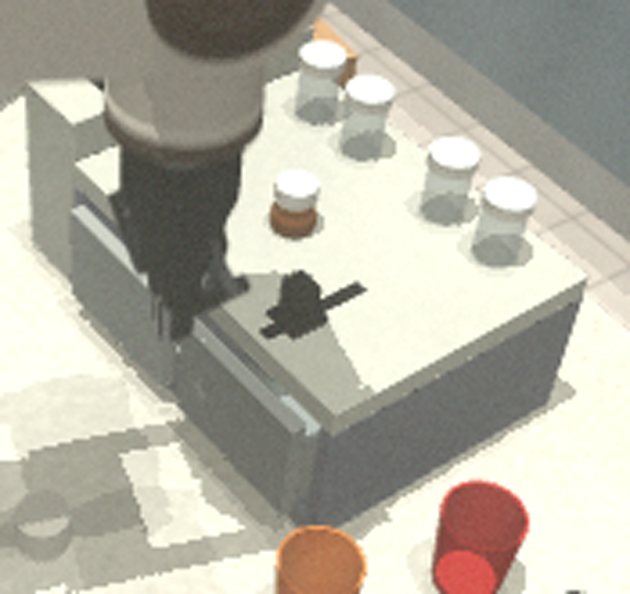

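The right panel is now home in line with the left one (about (245,370)). The right slide at (300,300) and the jar at (297,205) haven't moved. Now I lower to grip height and push the right slide.

Call:
{"fn": "drive_tool", "kwargs": {"steps": [[[0, 0.03, -0.01], 0], [[0, 0.03, -0.03], 0], [[0, 0.03, -0.05], 0], [[0, 0.03, -0.065], 0], [[0, 0.03, -0.075], 0]]}}

```text
t: 6.62
eef_pos: [0.5564, -0.0474, 0.1695]
eef_rot: [-0.482, -0.518, 0.518, 0.482]
force: [-0.0, -0.6, -0.0]
finger_gap: 0.001
```

Call:
{"fn": "drive_tool", "kwargs": {"steps": [[[0, 0, -0.006], 0], [[0, 0, -0.012], 0], [[0, 0, -0.018], 0], [[0, 0, -0.024], 0], [[0, 0, -0.03], 0]]}}

```text
t: 7.25
eef_pos: [0.5861, -0.0454, 0.1696]
eef_rot: [-0.482, -0.517, 0.518, 0.482]
force: [-1.4, -0.2, 1.4]
finger_gap: 0.002
```

Call:
{"fn": "drive_tool", "kwargs": {"steps": [[[0, 0, -0.006], 0], [[0, 0, -0.012], 0], [[0, 0, -0.018], 0], [[0, 0, -0.023], 0], [[0, 0, -0.028], 0]]}}

```text
t: 7.88
eef_pos: [0.614, -0.0434, 0.1695]
eef_rot: [-0.482, -0.517, 0.518, 0.482]
force: [-0.6, -2.0, 0.0]
finger_gap: -0.003
```

```bash
python3 go.py | head -3
```

```text
t 7.88 p [ 0.614  -0.0434  0.1695] q [-0.196  0.261  1.43  -0.     1.451 -1.838] F [-0.6 -2.   0. ]
[[-0.071, -0.0, -0.997], [0.997, -0.0, -0.071], [-0.0, -1.0, 0.0]]
unit coords [-0.0717 -0.0799  0.1695] ux in tool [-0. -0. -1.]
```

The stop should be about 8–12 mm further on, so I'll creep until the force rises.

Call:
{"fn": "drive_tool", "kwargs": {"steps": [[[0, 0, -0.002], 0], [[0, 0, -0.004], 0], [[0, 0, -0.006], 0]]}}

```text
t: 8.25
eef_pos: [0.6197, -0.043, 0.1695]
eef_rot: [-0.482, -0.517, 0.518, 0.482]
force: [-0.7, -1.6, -0.3]
finger_gap: 0.005
```

Call:
{"fn": "drive_tool", "kwargs": {"steps": [[[0, 0, -0.001], 0], [[0, 0, -0.002], 0]]}}

```text
t: 8.5
eef_pos: [0.6217, -0.0428, 0.1695]
eef_rot: [-0.482, -0.517, 0.518, 0.482]
force: [-2.0, -1.6, 0.2]
finger_gap: 0.001
```

Call:
{"fn": "drive_tool", "kwargs": {"steps": [[[0, 0, -0.001], 0], [[0, 0, -0.002], 0]]}}

```text
t: 8.75
eef_pos: [0.6226, -0.0428, 0.1695]
eef_rot: [-0.481, -0.517, 0.518, 0.483]
force: [-17.5, -1.7, 6.5]
finger_gap: 0.0
```

The force step shows the stop, and the position agrees with full travel. I'll back off, raise, move clear and check.

Call:
{"fn": "drive_tool", "kwargs": {"steps": [[[0, 0, 0.01], 0], [[0, 0, 0.03], 0], [[0, -0.05, 0.05], 0], [[0, -0.09, 0.11], 0], [[0, -0.1, 0.17], 0]]}}

```text
t: 9.38
eef_pos: [0.4602, -0.0543, 0.2698]
eef_rot: [0.483, 0.518, -0.517, -0.481]
force: [-0.7, -1.0, 0.6]
finger_gap: -0.002
```

Call:
{"fn": "drive_tool", "kwargs": {"steps": [[[0.06, 0, 0.03], 0], [[0.12, 0, 0.05], 0], [[0.18, 0, 0.05], 0], [[0.24, 0, 0.05], 0], [[0.24, 0, 0.05], 0]]}}

```text
t: 10.0
eef_pos: [0.3929, 0.1852, 0.268]
eef_rot: [0.48, 0.519, -0.519, -0.48]
force: [0.3, -1.4, -0.2]
finger_gap: 0.006
```

```bash
python3 go.py | head -1
python3 - <<'E'
from rig import env
import cv2,numpy as np
from fit import proj,w,v,O
a=env.capture("side");A=cv2.resize(cv2.convertScaleAbs(a[105:270,215:390],alpha=1.4),None,fx=3.6,fy=3.6,interpolation=cv2.INTER_CUBIC)
b=env.capture("scene");cv2.imwrite("pics/e2.png",cv2.resize(cv2.convertScaleAbs(b[170:325,165:345],alpha=1.6),None,fx=3.6,fy=3.6,interpolation=cv2.INTER_CUBIC))
cv2.imwrite("pics/e1.png",A)
for t in(0,.05):print(t,[np.round((proj(n,w(v,(-.095+t,-.08,.188),0))-O[n]+.5)*3.6).tolist() for n in O])
E
```

```text
t 10.0 p [0.3929 0.1852 0.268 ] q [ 2.620e-01 -1.590e-01  1.672e+00  1.000e-03  1.628e+00 -1.386e+00] F [ 0.3 -1.4 -0.2]
0 [[295.0, 287.0], [228.0, 101.0]]
0.05 [[347.0, 261.0], [206.0, 147.0]]
```

View pics/e1.png

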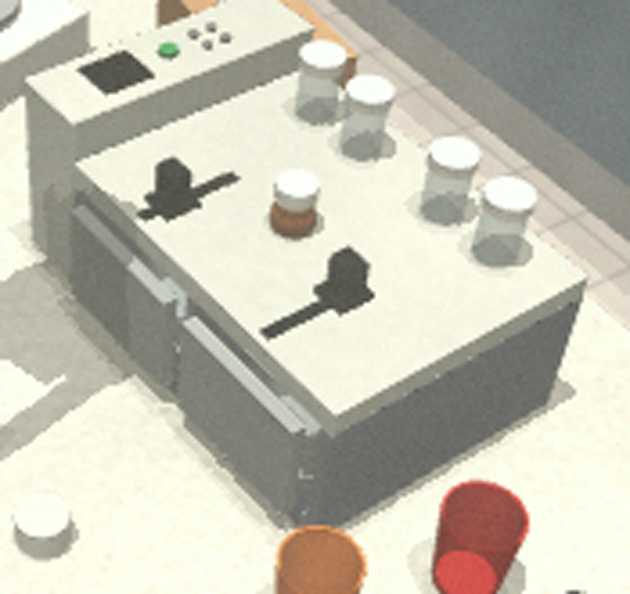

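View pics/e2.png

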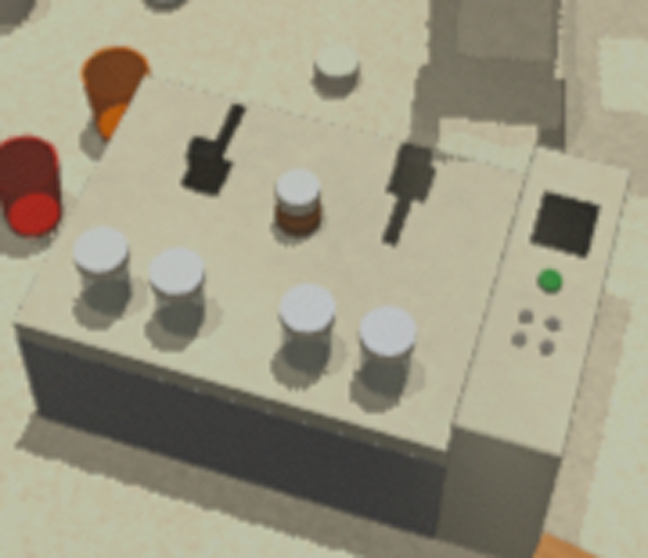

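The pictures agree. In the side crop the right slide top is at (347,258), where (347,261) is predicted for full travel. Both carriage fronts line up, and the left slide, jar, dish and cups are where they were. Handing in.

```bash
python3 -c "
from rig import env
print(env.sign_off())"
```

```text
the job is handed in; nothing more can be done
None
```

I pushed the right (-y) carriage, which was about 60 mm out, fully home with the shut fingertips. Then I pushed the right lock slide back to its stop and moved the arm clear. I handed the job in at about 10 s on the robot's clock; sign-off gives no verdict.

- **Carriage:** it needed about 2–4 N to move at roughly 0.06 m/s or less. The force rose to about 23 N at the stop, about 2.5 mm beyond my camera estimate. The last pictures show its front in line with the other carriage's.
- **Slide:** the force rose to about 17 N at its stop. Its top appears at (347,258) in the side crop, against (347,261) predicted for full travel.
- **Surroundings:** the left slide, left carriage, jar, dish and the orange and red cups look unmoved in the last pictures. The spare cup, amber bottle, squeeze bottle and spatula were outside those crops. The arm did not work near any of those four.
- **Not checked:** the beaker can't be seen once the carriage is home, so I can't confirm it is standing. I'm inferring that from the slow push and from never reaching behind the panel.

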